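Unclip the fume extractor's cover and take out the used filter

TASK

The filter in the bench fume extractor is due for a change. Squeeze the cover's two orange tabs together to unclip it, lift it off and set it down gently, tabs up, wholly on the marbled board. Then take the used filter out by its yellow rib, set it down gently so that it lies flat in the green tray, rib up, and leave the other things on the table where they are.

Things in the scene. Friction and masses are not known exactly. Their poses are not given: they have to be found in the camera images.
- extractor: Grey box fixed to the table, 240 x 170 x 100 mm high; place and yaw vary. Origin on the table under the centre of the filter well, z up; it spans x -90 to +150 mm (motor end with air slots at +x) and y -85 to +85. The well opens upward: mouth 124 mm (x) by 70 mm (y), floor 28 mm above the table. A 6 mm thick lip along both long sides of the mouth holds the tab hooks.
- well_rim (a point): Centre of the well's mouth, level with the extractor's top face, 100 mm above the table.
- well_floor (a point): Centre of the well's floor, 28 mm above the table.
- cover: White clip-on cover, 180 g, clipped on the extractor at the start, same yaw. Plate 150 (x) x 100 (y) x 5 mm. Origin: centre of the plate's underside, z up. Four feet reach 16 mm below the plate: they sit in the well with 1.5 mm play, and it stands on them when set down. Two orange tabs rise from it at y = +26 and -26 mm. With both pressed it lifts straight up, held by the squeezed tabs.
- tab_left_pad (a point): Outer face of the left (+y) orange tab, 22 mm above the cover's underside. The tab is 28 mm wide (cover's x), 5 mm thick, its top 33 mm above the cover's underside. Tabs are 52 mm apart over their outer faces: squeeze them together along the cover's y, from above, fingertips just over the plate.
- tab_right_pad (a point): Outer face of the right (-y) orange tab, likewise.
- tab_left (a joint): How far the left tab is pressed inward, m: 0 free, 0.008 at its stop. Its spring pushes back with 2 N at the start, 6 N at the stop. Its hook reaches 5 mm under the lip and is clear of it at 0.0065 whatever the play. With both tabs at their stops their outer faces are 36 mm apart.
- tab_right (a joint): The same for the right tab.
- filter: Used filter, about 110 to 220 g, loose, lying on the well's floor under the cover, same yaw as the extractor. Blue block 114 mm (x) x 62 mm (y) x 30 mm with cream pleats. Origin: centre of its underside, z up. On top, in the middle, a yellow pull rib 16 mm thick (x), 44 mm long (y), 26 mm high, top 56 mm above the origin: pinch it across x from above (in the well its top is 16 mm below the mouth).
- filter_rib (a point): Top centre of the yellow rib.
- board: Marbled board painted ochre yellow with reddish-brown veins, 220 mm (x) x 190 mm (y) x 6 mm thick, fixed flat on the table to one side of the extractor (left or right varies). Origin: centre of its underside.
- tray: Green open tray fixed on the table on the other side, outside 220 mm (x) x 180 mm (y) x 35 mm high, walls and floor 5 mm. Origin: centre of its underside.
- stone: Reddish painted stone, 104 mm across, 45 mm high; a bystander. Origin under its centre, as for the others.
- palette: Round white paint palette, 176 mm across, 10 mm high; a bystander.
- brush_a: Brush with a wooden handle lying on the robot's left; a bystander.
- brush_b: Brush with a red handle lying on the robot's right; a bystander.
- frame: Gilt picture frame lying flat, 100 x 220 x 18 mm, beyond the extractor; a bystander.
- varnish: Varnish can, 60 mm across, 90 mm high, far left; a bystander.

How it is judged:
On the way, in this order (a step that is already met when the one before it is completed fails the run):
1. both tabs are squeezed in while the cover is still on the extractor (value of joint each of tab_left, tab_right above 0.003 m and z of cover in the frame of well_rim between -0.004 and 0.004 m and horizontal distance between cover and well_rim below 0.01 m), for 0.05 s.
2. the cover stands tabs up on the marbled board, released, the filter still in its well (x of cover in the frame of board between -0.06 and 0.06 m and y of cover in the frame of board between -0.05 and 0.05 m and z of cover in the frame of board between 0.018 and 0.026 m and angle between cover's own z axis and vertical below 0.06 rad and height (world z) of each of tab_left_pad, tab_right_pad above 0.04 m and contact force between cover and the fingers below 0.05 N and linear speed of cover below 0.02 m/s and distance between filter and well_floor below 0.02 m), for 0.2 s.
At the end, for the whole second after the job is handed in: The cover stands tabs up and level (within 3.5 degrees) on its feet on the marbled board, its centre within 60 mm (board's x) and 50 mm (board's y) of the board's centre; the filter lies flat (within 4.5 degrees) on the tray's floor, rib up, wholly inside the tray; both released and at rest (x of cover in the frame of board between -0.06 and 0.06 m and y of cover in the frame of board between -0.05 and 0.05 m and z of cover in the frame of board between 0.018 and 0.026 m and angle between cover's own z axis and vertical below 0.06 rad and height (world z) of each of tab_left_pad, tab_right_pad, filter_rib above 0.04 m and contact force between each of cover, filter and the fingers below 0.05 N and linear speed of each of cover, filter below 0.02 m/s and x of filter in the frame of tray between -0.075 and 0.075 m and y of filter in the frame of tray between -0.055 and 0.055 m and z of filter in the frame of tray between 0 and 0.01 m and angle between filter's own z axis and vertical below 0.08 rad); the robot touches nothing.
It fails at once if the cover is banged down on the board (over 60 N) (contact force between cover and board above 60 N).
It fails at once if the filter is banged down into the tray (over 60 N) (contact force between filter and tray above 60 N).
It fails at once if a bystander is moved more than 30 mm (distance of any of stone, palette, brush_a, brush_b, frame, varnish from where it was at the start of the episode above 0.03 m).
It fails at once if the cover is dropped or thrown (moves freely, out of the fingers, faster than 0.6 m/s: a fall of about 2 cm) (contact force between cover and the fingers below 0.05 N and linear speed of cover above 0.6 m/s).
It fails at once if the filter is dropped or thrown (moves freely, out of the fingers, faster than 0.6 m/s: a fall of about 2 cm) (contact force between filter and the fingers below 0.05 N and linear speed of filter above 0.6 m/s).
It also fails if it takes over 72 s, if anything falls off the work surface, if the arm or the gripper's body presses on something with over 40 N, if the wrist force passes 120 N, or if a joint passes its speed limit or range.

ROBOT

A 7-joint arm with a two-finger parallel gripper is mounted at the origin on the work surface. World frame = base frame: x ahead of the robot, y to its left, z up, the work surface at z = 0. Lengths are in m, angles in rad, forces in N, time in s.
With the tool pointing down it reaches from about 0.4 to 0.85 m from the base axis. Payload 10.4 kg.
Tool frame: the origin (TCP) lies midway between the tips of the shut fingers; the grasp point (between the pads) lies 19 mm behind it; z points along the fingers, y is the line along which they close (so a half turn about z gives the same grasp; the last joint's range is limited). The gripper opens to 87 mm and grips with 3 to 60 N. Pads are 19 mm wide; open, the fingers measure 117 mm over their backs; the gripper's body (75 mm by 190 mm) begins 51 mm behind the grasp point.
Start: joints at [1.204, 0.332, -0.065, 1.46, 0.022, 1.35, -0.088], TCP at [0.211, -0.588, 0.223] pointing down, gripper open.
Joint ranges: [-2.6, 2.6], [-0.5, 2.12], [-1.47, 1.34], [0.16, 2.42], [-1.27, 4.41], [0.06, 2.06], [-2.6, 2.6]. Speed limits (rad/s): [2.22, 2.22, 2.79, 2.79, 3.14, 3.14, 3.14].

INTERFACE

Orientations are given as a unit quaternion [x, y, z, w].
In Python, from bench import r gives the robot as it stands.
- The arm moves only by the tool arm_command, never from a script. Its arguments are lists of equal length, an entry for each row: "xyz": the shift along the world's x, y, z in m, a list of three; "rot": the turn, a rotation vector about the world's x, y, z in rad, a list of three. In form: {"xyz": [[tx, ty, tz], ...], "rot": [[ax, ay, az], ...]}. A call has 1 to 20 rows; each row is the pose to reach, as a shift and turn from the pose commanded when the call began; what a row does not reach only later rows make up. A row lasts 1/12 s, in which the tool goes at most 41.7 mm and 7.16 degrees, less where a joint would pass 70% of its speed; a pose out of reach is approached as far as the arm can. A call with a gripper value outside its range is refused whole. "grip" is the opening, from 0 (shut) to 1 (fully open), set as the call begins (left out, the last holds). The fingers move at their own pace and stop on an object; "squeeze" is the grip in N (left out, the last holds). Time passes only in rows, so rows that repeat a pose let the fingers close. It gives the time, the measured TCP pose, the force, the opening and the grip force at its end, in the units of the state.
- r.read_state(): the state, without advancing time (a new reading comes with each control period).
- r.camera(name): name is "scene" or "top" or "wrist"; returns the picture (400x640x3 uint8, red, green, blue); there is no depth.
- r.camera_model(name): a dict with "fx", "fy", "cx", "cy" (pixels), "T" (4x4, takes a point from camera to world coordinates). Camera axes: x right, y up, looking along -z (the intrinsics and any distortion apply to the point x, -y, -z); pixel columns grow to the right and rows downward; lengths in m; the calibration is good to about 2 mm. A picture is of the moment at which its call begins: read the wrist's pose just before it. camera_model takes no time and is no camera call; for the wrist camera it gives the pose at the moment of the call.
- r.close_job(): hands the job in; it is judged then, once.
Trained networks look in the newest picture that a camera, given by its name, has taken for a name from the list of things; names that differ only in an ending like _2 or _b are one class to them, and where a whole thing is asked for, a point or a joint stands for the part that bears it (a point fixed in the world has none). Each returns a list of dicts, best first, with "conf" (0 to 1); they miss things now and then, are a little off and sometimes report something else, mostly with a low value. They report only what shows in the picture. A call takes as long as a camera call.
- r.look_for(label, camera): "at" ([x, y, z] in m, in the coordinates of the camera as it stood for that picture, good to about 4 mm: the middle of the surface that is visible of it).
- r.spot_point(label, camera): "at" ([x, y, z] in m, in the coordinates of the camera as it stood for that picture, good to about 4 mm: a listed point, or the origin of a listed thing).
The state is a dict: "time": time; "joint_positions": joint angles; "joint_vel": joint speeds; "joint_torque": joint torques, N m; "ee_pos": TCP position; "eef_rot": TCP orientation; "ft_force": force on the tool from outside, world axes, zero at the start; "torque": the same for the moment, N m; "width": finger opening in m; "grip_force": force on a finger pad.
Only numpy, scipy, OpenCV 4.12 (cv2) and the standard library are available. Lean on these libraries where they do the work, as an engineer would, in place of code of your own. Each camera call takes 0.05 s, during which the arm holds its last target. There are 200 camera calls.

## Working session

There is one attempt and no reset: what is moved stays moved. The work goes in short steps, Python scripts to look and compute and a tool call to move; the robot and the scene stay as the last step left them, time stands still between calls to the robot, and variables do not carry over. Pictures are saved under pics/ and viewed, at most 10 in all, crops included, and the job is handed in when it is done.

Besides the shell and the picture viewer there is one more tool, called after "Call:" by a JSON object that holds its "op" and its "data". arm_command: Moves the arm, as the interface text tells. Its arguments: {"type":"object","properties":{"xyz":{"type":"array"},"rot":{"type":"array"},"grip":{"type":"number"},"squeeze":{"type":"number"}},"required":["xyz","rot"]}

```bash
mkdir -p pics
cat > h.py <<'E'
import numpy as np, cv2
from bench import r
def W(cam,p):
    T=np.array(r.camera_model(cam)["T"]); return (T@np.r_[p,1])[:3]
def find(label,cam,f="spot_point",n=2):
    return [(round(d["conf"],2),np.round(W(cam,d["at"]),4).tolist()) for d in getattr(r,f)(label,cam)[:n]]
def snap(cam,name):
    im=r.camera(cam); cv2.imwrite(f"pics/{name}.png",im[:,:,::-1]); return im
def ray(cam,u,v,z):
    m=r.camera_model(cam);T=np.array(m["T"]); d=T[:3,:3]@np.array([(u-m["cx"])/m["fx"],-(v-m["cy"])/m["fy"],-1]); o=T[:3,3]
    return o+d*(z-o[2])/d[2]
E
python3 - <<'E'
from h import *
s=r.read_state(); print(s["time"],s["ee_pos"],s["eef_rot"],s["width"])
m=r.camera_model("top"); print({k:m[k] for k in m})
for cam in("top","scene"):
    snap(cam,cam+"0")
    for l in "extractor well_rim cover tab_left_pad tab_right_pad board tray stone palette varnish frame brush_a".split():
        print(cam,l,find(l,cam))
print(r.read_state()["time"])
E
```

```text
0.0 [ 0.21052821 -0.58806092  0.22174974] [ 9.85258453e-01  1.71070968e-01 -1.54606558e-04 -6.93715432e-04] 0.08675618174575594
{'fx': 499.45619271398954, 'fy': 499.45619271398954, 'cx': 321.43995005517723, 'cy': 188.84491102035875, 'T': array([[ 0.01201386,  0.99817055, -0.0592556 ,  0.5169514 ],
       [-0.99986517,  0.01132858, -0.01188722, -0.02641173],
       [-0.01119419,  0.05939042,  0.99817206,  1.91892547],
       [ 0.        ,  0.        ,  0.        ,  1.        ]])}
top extractor [(0.67, [0.5609, -0.0187, 0.0017])]
top well_rim [(0.88, [0.5544, -0.0172, 0.098])]
top cover [(0.66, [0.5594, -0.0189, 0.0979])]
top tab_left_pad [(0.39, [0.7568, -0.2261, 0.0029])]
top tab_right_pad [(0.21, [0.7571, 0.2666, 0.0009])]
top board [(0.85, [0.4917, 0.3657, -0.0027])]
top tray [(0.71, [0.5188, -0.3465, -0.0002]), (0.59, [0.5594, -0.5542, 0.0002])]
top stone [(0.88, [0.759, 0.2646, -0.0007])]
top palette [(0.7, [0.7576, -0.2267, 0.0017])]
top varnish [(0.66, [0.6752, 0.4146, -0.0024])]
top frame [(0.67, [0.8085, 0.0328, 0.0016])]
top brush_a [(0.94, [0.5584, -0.5566, -0.0]), (0.61, [0.5261, 0.5436, -0.0013])]
scene extractor [(0.7, [0.5545, -0.0211, 0.0016])]
scene well_rim [(0.76, [0.5602, -0.0194, 0.1015])]
scene cover [(0.61, [0.5564, -0.0283, 0.0976])]
scene tab_left_pad [(0.61, [0.5475, -0.0003, 0.1226]), (0.17, [0.6791, 0.4075, -0.0011])]
scene tab_right_pad [(0.56, [0.5692, -0.0488, 0.1204])]
scene board [(0.84, [0.4855, 0.3665, 0.0017])]
scene tray [(0.74, [0.5189, -0.3453, 0.004])]
scene stone []
scene palette [(0.91, [0.7534, -0.2342, -0.0011]), (0.42, [0.5569, -0.0219, 0.0009])]
scene varnish [(0.73, [0.6749, 0.4034, -0.003])]
scene frame [(0.78, [0.8023, 0.0295, -0.0019])]
scene brush_a [(0.69, [0.5579, -0.5562, 0.0002]), (0.63, [0.5192, 0.5428, 0.002])]
1.3
```

View pics/top0.png

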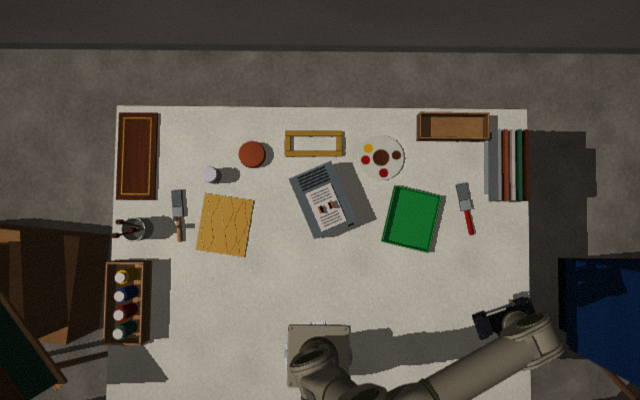

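View pics/scene0.png

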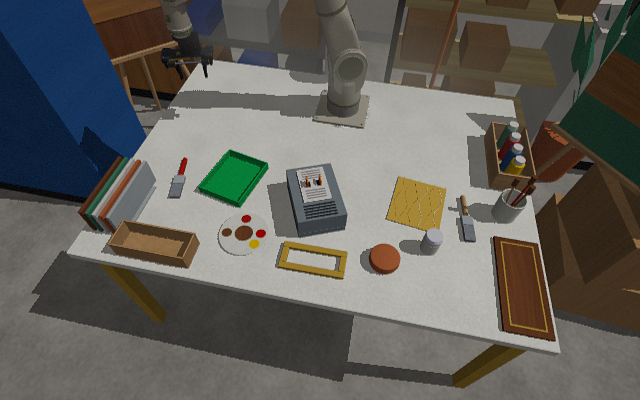

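The top view shows the extractor at about (322,200) with its slot end up-left, so its yaw is about 22°. The board is at about (225,225), the tray at about (411,218), the stone at (252,154) and the palette at (381,157). Next I fit the yaws.

Run:
```python
from h import *
im=cv2.imread("pics/top0.png"); hsv=cv2.cvtColor(im,cv2.COLOR_BGR2HSV)
def fit(mask,z,box,name,minarea=300):
    m=np.zeros_like(mask); a,b,c,d=box; m[b:d,a:c]=mask[b:d,a:c]
    m=cv2.morphologyEx(m,cv2.MORPH_CLOSE,np.ones((5,5)))
    cs=max(cv2.findContours(m,0,2)[0],key=cv2.contourArea)
    w=np.array([ray("top",*p[0],z)[:2] for p in cs])
    rc=cv2.minAreaRect((w*1000).astype(np.float32)); print(name,np.round(rc[0],1),np.round(rc[1],1),round(rc[2],1))
fit(cv2.inRange(hsv,(15,90,80),(35,255,255)),.006,(185,180,265,265),"board")
fit(cv2.inRange(hsv,(45,90,30),(85,255,255)),.035,(370,175,450,260),"tray")
fit(cv2.inRange(hsv,(0,0,150),(179,60,255)),.105,(305,182,342,229),"cover")
cv2.imwrite("pics/crop.png",cv2.resize(im[150:250,270:370],None,fx=5,fy=5,interpolation=cv2.INTER_CUBIC))
```

```text
board [489.5 367.1] [190.5 219. ] 82.0
tray [ 522.1 -342.3] [182.6 218.7] 77.0
cover [560.1 -19.5] [147.4  98.1] 24.0
```

View pics/crop.png

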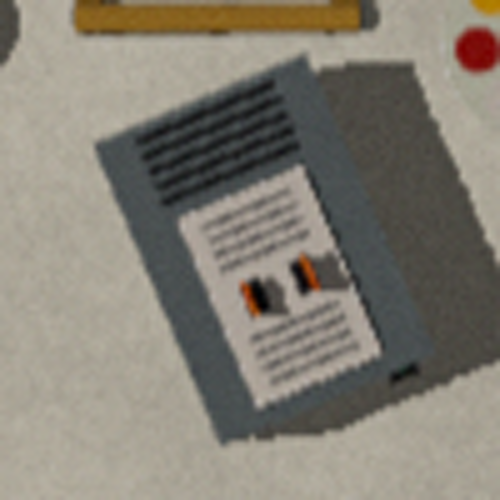

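Fits match the known sizes: cover centre (0.560,-0.0195) at yaw 24°, board x axis at -8°, tray x axis at -13°. The crop shows the orange tabs at about (250,297) and (308,273), consistent with that. Now hover over the cover.

Call:
{"op": "arm_command", "data": {"xyz": [[0.349,0.568,0.04],[0.349,0.568,0.04],[0.349,0.568,0.04],[0.349,0.568,0.04],[0.349,0.568,0.04],[0.349,0.568,0.04],[0.349,0.568,0.04],[0.349,0.568,0.04],[0.349,0.568,0.04],[0.349,0.568,0.04],[0.349,0.568,0.04],[0.349,0.568,0.04],[0.349,0.568,0.04],[0.349,0.568,0.04],[0.349,0.568,0.04],[0.349,0.568,0.04],[0.349,0.568,0.04],[0.349,0.568,0.04],[0.349,0.568,0.04],[0.349,0.568,0.04]], "rot": [[0,0,0.075],[0,0,0.075],[0,0,0.075],[0,0,0.075],[0,0,0.075],[0,0,0.075],[0,0,0.075],[0,0,0.075],[0,0,0.075],[0,0,0.075],[0,0,0.075],[0,0,0.075],[0,0,0.075],[0,0,0.075],[0,0,0.075],[0,0,0.075],[0,0,0.075],[0,0,0.075],[0,0,0.075],[0,0,0.075]], "grip": 1}}

```text
time: 2.97
ee_pos: [0.5593, -0.0221, 0.2625]
eef_rot: [0.978, 0.207, -0.0, 0.0]
ft_force: [-0.0, -0.8, 0.4]
width: 0.087
grip_force: 0.0
```

```bash
cat >> h.py <<'E'
from scipy.spatial.transform import Rotation as Ro
def st():
    s=r.read_state(); R=Ro.from_quat(s["eef_rot"]).as_matrix()
    print("t",round(s["time"],2),"pos",np.round(s["ee_pos"],4),"yaw",round(np.degrees(np.arctan2(R[1,0],R[0,0])),2),"z",np.round(R[:,2],3),"w",round(s["width"],4),"F",np.round(s["ft_force"],1),"g",round(s["grip_force"],1),"q",np.round(s["joint_positions"],2))
E
python3 - <<'E'
from h import *
st(); snap("wrist","w1")
for l in "cover tab_left_pad tab_right_pad".split(): print(l,find(l,"wrist"))
print("well", find("well_rim","wrist"))
im=cv2.imread("pics/w1.png");hsv=cv2.cvtColor(im,cv2.COLOR_BGR2HSV)
n,_,stt,c=cv2.connectedComponentsWithStats(cv2.inRange(hsv,(3,150,80),(20,255,255)))
for i in range(1,n):
    if stt[i,4]>100: print(stt[i],c[i],ray("wrist",*c[i],.133))
E
```

```text
t 2.97 pos [ 0.5593 -0.0221  0.2625] yaw 23.87 z [-0.    -0.001 -1.   ] w 0.087 F [-0.  -0.8  0.4] g 0.0 q [ 0.48  0.22 -0.6   1.55  0.13  1.41 -1.29]
cover [(0.57, [0.5587, -0.024, 0.1048])]
tab_left_pad [(0.71, [0.5475, 0.0036, 0.1232])]
tab_right_pad [(0.55, [0.5718, -0.0432, 0.122])]
well []
[  3   0  27  34 176] [16.24431818 12.61363636] [0.59677045 0.24887071 0.133     ]
[389   0  62  26 772] [426.87305699   8.86528497] [ 0.72627571 -0.03782633  0.133     ]
[   0   11   84  196 6295] [ 31.30992851 121.11993646] [0.51953774 0.22324898 0.133     ]
[340 175   8  36 230] [343.86086957 193.23913043] [ 0.56866783 -0.04160386  0.133     ]
[289 180   6  31 158] [291.91139241 194.80379747] [ 5.48730081e-01 -7.92082284e-05  1.33000000e-01]
[489 271  32  58 657] [507.00304414 299.08828006] [ 0.536381   -0.23214478  0.133     ]
```

View pics/w1.png

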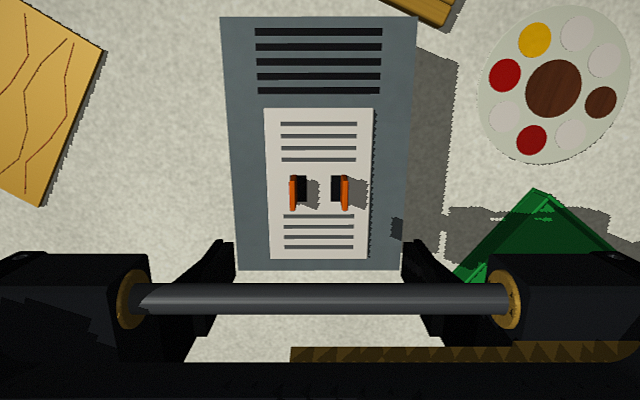

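The wrist view shows the tabs at (292,195) and (344,193), with their midpoint at about (0.5593,-0.020) and the tool yaw aligned with the cover. Descend.

Call:
{"op": "arm_command", "data": {"xyz": [[0,0.002,-0.03],[0,0.002,-0.065],[0,0.002,-0.1],[0,0.002,-0.125],[0,0.002,-0.14],[0,0.002,-0.148],[0,0.002,-0.1535],[0,0.002,-0.1535],[0,0.002,-0.1535]], "rot": [[0,0,0],[0,0,0],[0,0,0],[0,0,0],[0,0,0],[0,0,0],[0,0,0],[0,0,0],[0,0,0]]}}

```text
time: 3.97
ee_pos: [0.5603, -0.0185, 0.11]
eef_rot: [0.978, 0.208, 0.001, 0.0]
ft_force: [-0.3, -0.6, 1.2]
width: 0.0867
grip_force: 0.0
```

Call:
{"op": "arm_command", "data": {"xyz": [[0,0,0],[0,0,0],[0,0,0],[0,0,0],[0,0,0],[0,0,0],[0,0,0],[0,0,0]], "rot": [[0,0,0],[0,0,0],[0,0,0],[0,0,0],[0,0,0],[0,0,0],[0,0,0],[0,0,0]], "grip": 0, "squeeze": 20}}

```text
time: 4.63
ee_pos: [0.5599, -0.0189, 0.1093]
eef_rot: [0.978, 0.208, 0.0, 0.0]
ft_force: [-0.0, -1.7, 1.5]
width: 0.0417
grip_force: 4.6
```

```bash
python3 -c "
from h import *
st()"
```

```text
t 4.63 pos [ 0.5599 -0.0189  0.1093] yaw 23.97 z [ 0.001 -0.001 -1.   ] w 0.0417 F [-0.  -1.7  1.5] g 4.6 q [ 0.45  0.34 -0.59  1.75  0.21  1.12 -1.36]
```

Call:
{"op": "arm_command", "data": {"xyz": [[0,0,0],[0,0,0],[0,0,0],[0,0,0],[0,0,0],[0,0,0]], "rot": [[0,0,0],[0,0,0],[0,0,0],[0,0,0],[0,0,0],[0,0,0]], "grip": 0, "squeeze": 25}}

```text
time: 5.13
ee_pos: [0.5605, -0.0203, 0.1094]
eef_rot: [0.978, 0.207, 0.001, 0.001]
ft_force: [3.5, -6.9, 1.2]
width: 0.0353
grip_force: 25.0
```

Both tabs are at their stops. I relieve the slight side force and lift.

Call:
{"op": "arm_command", "data": {"xyz": [[0.0005,-0.001,0],[0.0005,-0.001,0.003],[0.0005,-0.001,0.008],[0.0005,-0.001,0.014],[0.0005,-0.001,0.02],[0.0005,-0.001,0.028],[0.0005,-0.001,0.038],[0.0005,-0.001,0.05],[0.0005,-0.001,0.05]], "rot": [[0,0,0],[0,0,0],[0,0,0],[0,0,0],[0,0,0],[0,0,0],[0,0,0],[0,0,0],[0,0,0]]}}

```text
time: 5.88
ee_pos: [0.5615, -0.0188, 0.162]
eef_rot: [0.978, 0.208, 0.002, 0.0]
ft_force: [1.5, 0.1, -1.2]
width: 0.0352
grip_force: 25.0
```

Run:
```python
from h import *
st(); snap("wrist","w2")
print("filter",find("filter","wrist"),"cover",find("cover","wrist"))
```

```text
t 5.88 pos [ 0.5615 -0.0188  0.162 ] yaw 24.03 z [ 0.004 -0.    -1.   ] w 0.0352 F [ 1.5  0.1 -1.2] g 25.0 q [ 0.46  0.29 -0.6   1.69  0.17  1.21 -1.33]
filter [] cover [(0.62, [0.5569, -0.024, 0.1518])]
```

View pics/w2.png

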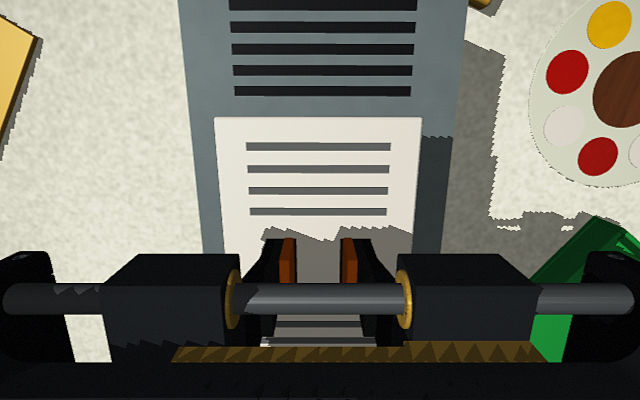

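The cover is held level in the fingers, clear of the box. Carry it to the board.

Call:
{"op": "arm_command", "data": {"xyz": [[0,0,0.012],[-0.001,0.005,0.025],[-0.003,0.018,0.035],[-0.007,0.038,0.04],[-0.012,0.063,0.04],[-0.017,0.093,0.04],[-0.023,0.125,0.04],[-0.029,0.157,0.04],[-0.035,0.189,0.04],[-0.041,0.221,0.04],[-0.047,0.253,0.04],[-0.053,0.285,0.04],[-0.058,0.315,0.04],[-0.063,0.34,0.035],[-0.067,0.362,0.02],[-0.07,0.377,0.0],[-0.071,0.384,-0.02],[-0.071,0.386,-0.04],[-0.071,0.386,-0.055],[-0.071,0.386,-0.06]], "rot": [[0,0,0],[0,0,0],[0,0,-0.02],[0,0,-0.05],[0,0,-0.09],[0,0,-0.13],[0,0,-0.18],[0,0,-0.23],[0,0,-0.28],[0,0,-0.33],[0,0,-0.38],[0,0,-0.43],[0,0,-0.47],[0,0,-0.51],[0,0,-0.54],[0,0,-0.555],[0,0,-0.56],[0,0,-0.56],[0,0,-0.56],[0,0,-0.56]]}}

```text
time: 7.7
ee_pos: [0.4879, 0.3667, 0.0976]
eef_rot: [0.998, -0.07, -0.001, 0.001]
ft_force: [0.2, -0.7, -1.8]
width: 0.0353
grip_force: 25.0
```

Run:
```python
from h import *
st(); snap("top","t2"); snap("wrist","w3")
for c in("top","wrist"): print(c,find("cover",c),find("board",c))
print(find("filter","top"),find("filter_rib","top"))
```

```text
t 7.7 pos [0.4879 0.3667 0.0976] yaw -8.03 z [-0.002 -0.002 -1.   ] w 0.0353 F [ 0.2 -0.7 -1.8] g 25.0 q [-0.32  0.45 -0.51  1.62  0.23  1.13 -2.6 ]
top [(0.83, [0.4867, 0.3667, 0.0873])] []
wrist [(0.94, [0.488, 0.3669, 0.0938])] []
[(0.55, [0.5566, -0.0216, 0.0262])] [(0.59, [0.5567, -0.0184, 0.0884]), (0.54, [0.6751, 0.413, 0.001])]
```

Joint 7 is at its range limit, so I turn back a bit while lowering.

Call:
{"op": "arm_command", "data": {"xyz": [[0,0,0],[0,0,-0.012],[0,0,-0.026],[0,0,-0.038],[0,0,-0.048],[0,0,-0.055],[0,0,-0.06],[0,0,-0.063],[0,0,-0.065],[0,0,-0.066],[0,0,-0.066]], "rot": [[0,0,0.06],[0,0,0.12],[0,0,0.17],[0,0,0.2],[0,0,0.2],[0,0,0.2],[0,0,0.2],[0,0,0.2],[0,0,0.2],[0,0,0.2],[0,0,0.2]]}}

```text
time: 9.02
ee_pos: [0.4893, 0.3667, 0.0333]
eef_rot: [1.0, 0.029, 0.0, -0.0]
ft_force: [0.8, -0.6, -1.6]
width: 0.0352
grip_force: 25.0
```

```bash
python3 -c "
from h import *
st()"
```

```text
t 9.02 pos [0.4893 0.3667 0.0333] yaw 3.36 z [ 0.  0. -1.] w 0.0352 F [ 0.8 -0.6 -1.6] g 25.0 q [-0.31  0.53 -0.52  1.67  0.3   1.02 -2.44]
```

Call:
{"op": "arm_command", "data": {"xyz": [[0,0,-0.001],[0,0,-0.002],[0,0,-0.003],[0,0,-0.003],[0,0,-0.003]], "rot": [[0,0,0],[0,0,0],[0,0,0],[0,0,0],[0,0,0]]}}

```text
time: 9.43
ee_pos: [0.4895, 0.3668, 0.0312]
eef_rot: [1.0, 0.029, 0.0, -0.0]
ft_force: [-3.3, -2.5, 7.6]
width: 0.0348
grip_force: 25.0
```

Contact. Release and rise.

Call:
{"op": "arm_command", "data": {"xyz": [[0,0,0.001],[0,0,0.001],[0,0,0.001],[0,0,0.001],[0,0,0.001],[0,0,0.001],[0,0,0.001]], "rot": [[0,0,0],[0,0,0],[0,0,0],[0,0,0],[0,0,0],[0,0,0],[0,0,0]], "grip": 0.9}}

```text
time: 10.02
ee_pos: [0.4892, 0.3666, 0.031]
eef_rot: [1.0, 0.029, -0.0, 0.0]
ft_force: [-0.0, -0.3, -0.4]
width: 0.0732
grip_force: 0.0
```

Call:
{"op": "arm_command", "data": {"xyz": [[0,0,0.01],[0,0,0.03],[0,0,0.06],[0,0,0.1],[0,0,0.14],[0,0,0.17],[0,0,0.19],[0,0,0.19]], "rot": [[0,0,0],[0,0,0],[0,0,0],[0,0,0],[0,0,0],[0,0,0],[0,0,0],[0,0,0]]}}

```text
time: 10.68
ee_pos: [0.4905, 0.3682, 0.2273]
eef_rot: [1.0, 0.029, 0.003, -0.002]
ft_force: [0.3, 0.1, -0.0]
width: 0.0784
grip_force: 0.0
```

Run:
```python
from h import *
st(); snap("wrist","w4"); snap("top","t4")
for c in("top","wrist"): print(c,find("cover",c),find("tab_left_pad",c),find("tab_right_pad",c))
```

```text
t 10.68 pos [0.4905 0.3682 0.2273] yaw 3.38 z [ 0.007  0.005 -1.   ] w 0.0784 F [ 0.3  0.1 -0. ] g 0.0 q [-0.28  0.35 -0.57  1.47  0.19  1.37 -2.36]
top [] [] []
wrist [(0.83, [0.4823, 0.3592, 0.0163])] [(0.78, [0.4784, 0.3923, 0.0372])] [(0.77, [0.4821, 0.3392, 0.0402])]
```

View pics/w4.png

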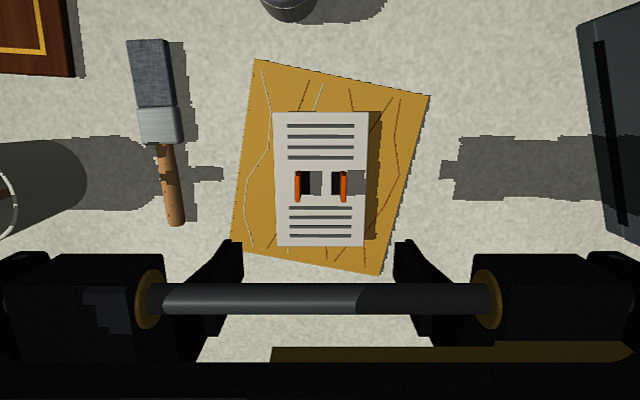

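The cover stands square on the board at about (320,180) in the picture, tabs sprung out and feet on the board. Now go to the filter, turning to pinch across its x.

Call:
{"op": "arm_command", "data": {"xyz": [[0.003,-0.02,0.025],[0.009,-0.05,0.025],[0.015,-0.08,0.025],[0.02,-0.11,0.025],[0.025,-0.14,0.025],[0.03,-0.17,0.025],[0.035,-0.2,0.025],[0.04,-0.23,0.025],[0.045,-0.26,0.025],[0.05,-0.29,0.025],[0.055,-0.32,0.025],[0.06,-0.345,0.025],[0.065,-0.365,0.025],[0.07,-0.38,0.025],[0.07,-0.387,0.025],[0.07,-0.387,0.025],[0.07,-0.387,0.025],[0.07,-0.387,0.025],[0.07,-0.387,0.025],[0.07,-0.387,0.025]], "rot": [[0,0,0.06],[0,0,0.18],[0,0,0.3],[0,0,0.42],[0,0,0.54],[0,0,0.66],[0,0,0.78],[0,0,0.9],[0,0,1.02],[0,0,1.14],[0,0,1.26],[0,0,1.38],[0,0,1.5],[0,0,1.62],[0,0,1.74],[0,0,1.84],[0,0,1.9],[0,0,1.93],[0,0,1.93],[0,0,1.93]], "grip": 0.6}}

```text
time: 12.75
ee_pos: [0.5591, -0.0204, 0.2457]
eef_rot: [0.545, 0.838, -0.0, -0.0]
ft_force: [0.6, 0.2, -0.9]
width: 0.0523
grip_force: 0.0
```

Run:
```python
from h import *
st(); snap("wrist","w5")
print(find("filter","wrist"),find("filter_rib","wrist"),find("filter","wrist","look_for"))
im=cv2.imread("pics/w5.png");hsv=cv2.cvtColor(im,cv2.COLOR_BGR2HSV)
cs=cv2.findContours(cv2.inRange(hsv,(22,120,110),(35,255,255)),0,2)[0]
for c in cs:
    if cv2.contourArea(c)>150:
        w=np.array([ray("wrist",*p[0],.084)[:2] for p in c]); rc=cv2.minAreaRect((w*1000).astype(np.float32)); print(cv2.boundingRect(c),rc)
```

```text
t 12.75 pos [ 0.5591 -0.0204  0.2457] yaw 113.88 z [-0.001  0.    -1.   ] w 0.0523 F [ 0.6  0.2 -0.9] g 0.0 q [ 0.43  0.22 -0.55  1.58  0.12  1.38  0.28]
[(0.61, [0.557, -0.0272, 0.0296])] [] [(0.81, [0.5566, -0.0244, 0.0599])]
(306, 165, 17, 44) ((555.1635131835938, -22.687572479248047), (15.538959503173828, 43.350154876708984), 23.29023551940918)
```

View pics/w5.png

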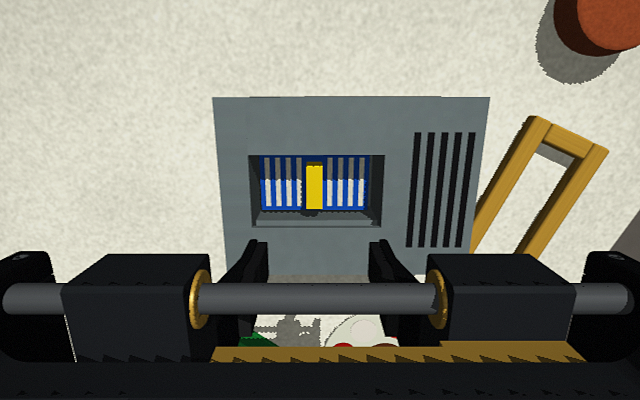

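The filter lies in the well with its rib at (314,187), which is (0.555,-0.0227) at yaw 23.5°. The rib size matches 16x44 mm. Descend and pinch.

Call:
{"op": "arm_command", "data": {"xyz": [[-0.002,-0.001,-0.02],[-0.004,-0.0025,-0.055],[-0.004,-0.0025,-0.09],[-0.004,-0.0025,-0.12],[-0.004,-0.0025,-0.145],[-0.004,-0.0025,-0.165],[-0.004,-0.0025,-0.177],[-0.004,-0.0025,-0.183],[-0.004,-0.0025,-0.184],[-0.004,-0.0025,-0.184]], "rot": [[0,0,0],[0,0,0],[0,0,0],[0,0,0],[0,0,0],[0,0,0],[0,0,0],[0,0,0],[0,0,0],[0,0,0]]}}

```text
time: 13.78
ee_pos: [0.5557, -0.0229, 0.0628]
eef_rot: [0.545, 0.838, 0.0, 0.0]
ft_force: [-0.4, -0.9, 0.6]
width: 0.0526
grip_force: 0.0
```

Call:
{"op": "arm_command", "data": {"xyz": [[0,0,0],[0,0,0],[0,0,0],[0,0,0],[0,0,0],[0,0,0],[0,0,0],[0,0,0],[0,0,0],[0,0,0]], "rot": [[0,0,0],[0,0,0],[0,0,0],[0,0,0],[0,0,0],[0,0,0],[0,0,0],[0,0,0],[0,0,0],[0,0,0]], "grip": 0, "squeeze": 35}}

```text
time: 14.62
ee_pos: [0.5552, -0.023, 0.0622]
eef_rot: [0.545, 0.838, 0.0, 0.0]
ft_force: [-0.1, -0.7, 1.9]
width: 0.0158
grip_force: 35.0
```

Gripped at 15.8 mm on the rib. Lift straight up.

Call:
{"op": "arm_command", "data": {"xyz": [[0,0,0.003],[0,0,0.008],[0,0,0.015],[0,0,0.025],[0,0,0.037],[0,0,0.05],[0,0,0.063],[0,0,0.076],[0,0,0.09],[0,0,0.103],[0,0,0.112],[0,0,0.115],[0,0,0.115]], "rot": [[0,0,0],[0,0,0],[0,0,0],[0,0,0],[0,0,0],[0,0,0],[0,0,0],[0,0,0],[0,0,0],[0,0,0],[0,0,0],[0,0,0],[0,0,0]]}}

```text
time: 15.7
ee_pos: [0.5556, -0.0229, 0.1781]
eef_rot: [0.545, 0.838, 0.0, 0.001]
ft_force: [0.3, 0.5, -1.5]
width: 0.0156
grip_force: 35.0
```

Run:
```python
from h import *
st(); snap("wrist","w6"); print(find("filter","wrist"))
snap("scene","s6"); print(find("filter","scene"))
im=cv2.imread("pics/w6.png"); im2=cv2.imread("pics/s6.png")
cv2.imwrite("pics/c6.png",np.hstack([im[100:400,100:500],cv2.resize(im2[80:260,200:440],(400,300))]))
```

```text
t 15.7 pos [ 0.5556 -0.0229  0.1781] yaw 113.95 z [ 0.002 -0.    -1.   ] w 0.0156 F [ 0.3  0.5 -1.5] g 35.0 q [ 0.43  0.26 -0.55  1.68  0.14  1.24  0.27]
[(0.69, [0.5564, -0.0251, 0.1472])]
[(0.78, [0.5547, -0.0229, 0.1429]), (0.37, [0.8051, 0.0281, -0.0032])]
```

View pics/c6.png

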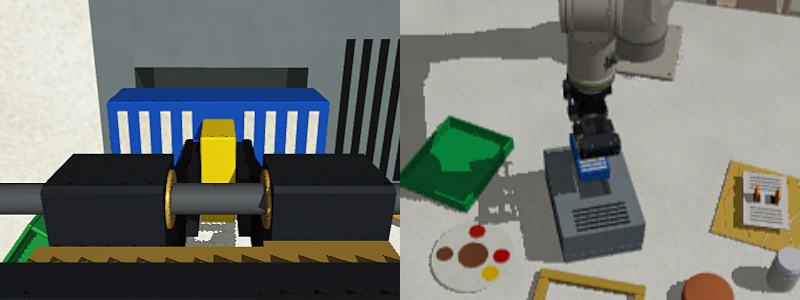

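The filter hangs level, clear of the box (underside at about 0.144). Carry it to the tray.

Call:
{"op": "arm_command", "data": {"xyz": [[0,-0.005,0.003],[-0.002,-0.018,0.005],[-0.004,-0.036,0.005],[-0.007,-0.06,0.005],[-0.01,-0.087,0.005],[-0.013,-0.115,0.005],[-0.016,-0.143,0.005],[-0.019,-0.171,0.005],[-0.022,-0.2,0.005],[-0.025,-0.228,0.005],[-0.028,-0.255,0.0],[-0.03,-0.278,-0.01],[-0.032,-0.298,-0.025],[-0.034,-0.311,-0.043],[-0.0345,-0.319,-0.06],[-0.0345,-0.321,-0.078],[-0.0345,-0.321,-0.095],[-0.0345,-0.321,-0.108],[-0.0345,-0.321,-0.117],[-0.0345,-0.321,-0.12]], "rot": [[0,0,0],[0,0,-0.02],[0,0,-0.06],[0,0,-0.11],[0,0,-0.17],[0,0,-0.23],[0,0,-0.29],[0,0,-0.35],[0,0,-0.41],[0,0,-0.47],[0,0,-0.53],[0,0,-0.58],[0,0,-0.62],[0,0,-0.64],[0,0,-0.645],[0,0,-0.645],[0,0,-0.645],[0,0,-0.645],[0,0,-0.645],[0,0,-0.645]]}}

```text
time: 17.57
ee_pos: [0.5197, -0.3441, 0.0553]
eef_rot: [0.783, 0.622, -0.0, -0.001]
ft_force: [-0.0, 0.6, -1.5]
width: 0.0155
grip_force: 35.0
```

Run:
```python
from h import *
st(); r.camera("scene"); print(find("filter","scene"),find("tray","scene")); r.camera("wrist"); print(find("filter","wrist"),find("tray","wrist"))
```

```text
t 17.57 pos [ 0.5197 -0.3441  0.0553] yaw 76.93 z [-0.002  0.001 -1.   ] w 0.0155 F [-0.   0.6 -1.5] g 35.0 q [ 0.72  0.48 -0.27  1.63  0.14  1.05  0.18]
[(0.67, [0.5159, -0.3425, 0.0215])] [(0.58, [0.5184, -0.345, 0.003])]
[(0.8, [0.5207, -0.3475, 0.0273])] []
```

Call:
{"op": "arm_command", "data": {"xyz": [[0,0,-0.003],[0,0,-0.007],[0,0,-0.01],[0,0,-0.012],[0,0,-0.0135],[0,0,-0.015],[0,0,-0.0165],[0,0,-0.0175],[0,0,-0.0175],[0,0,-0.0175]], "rot": [[0,0,0],[0,0,0],[0,0,0],[0,0,0],[0,0,0],[0,0,0],[0,0,0],[0,0,0],[0,0,0],[0,0,0]]}}

```text
time: 18.7
ee_pos: [0.5207, -0.3439, 0.0395]
eef_rot: [0.783, 0.622, 0.0, -0.0]
ft_force: [-0.6, 0.2, -0.8]
width: 0.0157
grip_force: 35.0
```

Call:
{"op": "arm_command", "data": {"xyz": [[0,0,-0.001],[0,0,-0.0015],[0,0,-0.0015],[0,0,-0.0015]], "rot": [[0,0,0],[0,0,0],[0,0,0],[0,0,0]]}}

```text
time: 19.03
ee_pos: [0.5209, -0.344, 0.0392]
eef_rot: [0.783, 0.622, 0.0, 0.0]
ft_force: [-3.5, 1.9, 9.0]
width: 0.0158
grip_force: 35.0
```

Contact. Release and rise clear.

Call:
{"op": "arm_command", "data": {"xyz": [[0,0,0.001],[0,0,0.001],[0,0,0.001],[0,0,0.001],[0,0,0.001],[0,0,0.001],[0,0,0.001]], "rot": [[0,0,0],[0,0,0],[0,0,0],[0,0,0],[0,0,0],[0,0,0],[0,0,0]], "grip": 0.6}}

```text
time: 19.62
ee_pos: [0.5207, -0.3439, 0.039]
eef_rot: [0.783, 0.622, 0.0, -0.0]
ft_force: [-0.9, 0.6, -0.8]
width: 0.0497
grip_force: 0.0
```

Call:
{"op": "arm_command", "data": {"xyz": [[0,0,0.01],[0,0,0.03],[0,0,0.06],[0,0,0.1],[0,0,0.14],[0,0,0.17],[0,0,0.19],[0,0,0.19],[0,0,0.19],[0,0,0.19]], "rot": [[0,0,0],[0,0,0],[0,0,0],[0,0,0],[0,0,0],[0,0,0],[0,0,0],[0,0,0],[0,0,0],[0,0,0]]}}

```text
time: 20.45
ee_pos: [0.5203, -0.3437, 0.2286]
eef_rot: [0.783, 0.622, -0.0, -0.0]
ft_force: [0.2, 0.1, -1.1]
width: 0.0523
grip_force: 0.0
```

Run:
```python
from h import *
st(); a=snap("wrist","w7"); print(find("filter","wrist"),find("filter_rib","wrist"))
b=snap("scene","s7"); print(find("cover","scene"),find("filter","scene"))
cv2.imwrite("pics/c7.png",np.hstack([cv2.resize(a,(400,250)),cv2.resize(b,(400,250))])[:,:,::-1])
```

```text
t 20.45 pos [ 0.5203 -0.3437  0.2286] yaw 77.0 z [-0.001  0.    -1.   ] w 0.0523 F [ 0.2  0.1 -1.1] g 0.0 q [ 0.73  0.34 -0.28  1.44  0.1   1.37  0.22]
[(0.7, [0.522, -0.3442, 0.0105])] [(0.67, [0.5151, -0.3443, 0.0603])]
[(0.63, [0.4871, 0.3628, 0.0186]), (0.44, [0.5539, -0.0236, 0.025])] [(0.88, [0.5174, -0.3436, 0.0064])]
```

View pics/c7.png

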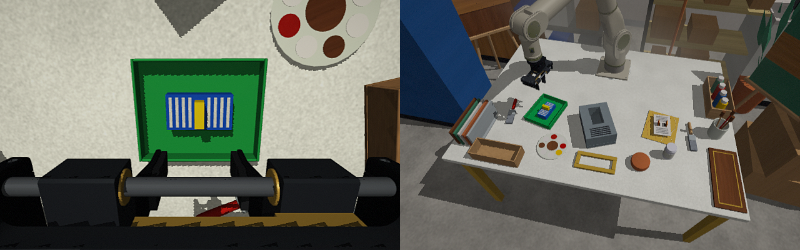

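The filter lies flat in the middle of the tray at (199,112), rib up. The cover stands on the board and the bystanders are where they were.

```bash
python3 -c "
from bench import r
print(r.close_job())"
```

```text
the job is handed in; nothing more can be done
None
```

I handed the job in at about 20 s of the 72 s: the cover stands tabs up on the marbled board and the used filter lies flat, rib up, in the green tray, with nothing else moved (seen in the last pictures; no verdict came back).

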